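Refit the filter panel in the jeweller's bench dust extractor

TASK

Put the blue filter panel back into the white dust extractor on the bench: hold it tilted, hook its thin dark metal tongue under the black lip, then lower the opposite edge gently, without letting it drop, until the panel lies flat and fully home in the recess, and let go. Leave the torch, the orange tin and the ring dish as they are.

Things in the scene. Friction and masses are not known exactly. Their poses are not given: they have to be found in the camera images.
- filter: Filter panel, about 0.4 kg, starts flat on the bench, handle up. Blue frame with grey pleats, 128 (y) by 20 mm (z), from x = -49 to +77 mm; from its -x side a dark steel tongue sticks out (see tongue_tip); on top a black handle (see filter_grip). Origin: on the underside, midway along the whole 154 mm length, tongue included; x points away from the tongue, z up.
- tongue_tip (a point): Middle of the tongue's outer edge, on the panel's underside: (-77, 0, 0) mm in the panel's frame, same axes. The tongue is 28 mm long, 100 mm wide (y), 5 mm thick, flush with the underside of the frame.
- filter_grip (a point): Middle of the upper part of the handle: (14, 0, 48) mm in the panel's frame, same axes. The handle is a solid upright fin 14 mm thick (x), 70 mm wide (y), centred at x = 14, y = 0, from z = 20 to 60 mm; a pinch across it closes along the panel's x.
- extractor: White dust extractor, fixed. Origin: on the bench under the middle of its recess; z up, x points away from the lip. Recess, open on top: x from -81 to 81 mm, y from -69 to 69 mm. Walls end at z = 80 mm: sides and +x end 8 mm thick; at the -x end a motor housing, x from -125 to -81 mm, carries the black lip (see lip_edge).
- lip_edge (a point): Middle of the lip's lower free edge: (-63, 0, 72) mm in the extractor's frame, same axes. The lip overhangs the recess by 18 mm (x from -81 to -63 mm) over its full width, z from 72 to 80 mm, leaving a slot 12 mm high between it and the ledge below.
- seat (a point): Middle of the recess at the height of the dark steel ledge that the panel lies on: (0, 0, 60) mm in the extractor's frame, same axes. With the panel home its origin is here, its axes along these, within the play of 4 mm either way in x and 5 mm in y, the frame's top flush with the walls.
- torch: Bystander: black and blue hand torch, standing upright on its 72 mm wide foot, 145 mm tall, brass nozzle. Origin at the centre of its underside.
- compound_tin: Bystander: orange jar of polishing compound, 56 mm across and 50 mm tall, with an aluminium lid. Origin at the centre of its underside.
- ring_dish: Bystander: white dish, 104 mm across and 18 mm tall, with brass rings in it. Origin at the centre of its underside.
Not all that is in view belongs to the job. What is shaped like the filter but green or red is not meant.

How it is judged:
By the outcome, as a careful person would: the job done as asked, in the order asked, and still so for the second after the job is handed in, with the robot touching nothing.
It also fails if it takes over 54 s, if anything falls off the work surface, if the arm or the gripper's body presses on something with over 40 N, if the wrist force passes 120 N, or if a joint passes its speed limit or range.

ROBOT

A 6-joint arm with a two-finger parallel gripper is mounted at the origin on the work surface. World frame = base frame: x ahead of the robot, y to its left, z up, the work surface at z = 0. Lengths are in mm, angles in rad, forces in N, time in s.
With the tool pointing down it reaches from about 350 to 875 mm from the base axis. Payload 4.2 kg.
Tool frame: the origin (TCP) lies midway between the tips of the shut fingers; the grasp point (between the pads) lies 19 mm behind it; z points along the fingers, y is the line along which they close (so a half turn about z gives the same grasp; the last joint's range is limited). The gripper opens to 85 mm and grips with 20 to 120 N. Pads are 22 mm wide; open, the fingers measure 114 mm over their backs; the gripper's body (76 mm by 85 mm) begins 54 mm behind the grasp point. The pads swing forward as they close: fully open they stand 13 mm farther back than shut.
Start: joints at [1.562, 0.385, 0.008, 0, -1.194, -0.259], TCP at [165.35, 602.709, 231.312] pointing down, gripper open.
Joint ranges: [-3.14, 3.14], [-1.21, 2.06], [-1.07, 1.41], [-3.16, 2.05], [-2.99, -0.16], [-3.1, 3.1]. Speed limits (rad/s): [2.79, 2.79, 3.14, 3.14, 3.14, 3.14].

INTERFACE

Orientations are given as a unit quaternion [x, y, z, w].
In Python, from bench import read_state, get_image, job_done gives the robot as it stands.
- The arm moves only by the shell command python3 -m jog 'ROWS'. ROWS is JSON, a list of rows, each a list of 3 entries, a list of its own where there are three numbers: the shift along the world's x, y, z scaled (see below), then the turn, a rotation vector about the world's x, y, z scaled (see below), then the gripper's target within -1 to 1 (shut at 1, half-way at 0, fully open at -1). In form: [[[x, y, z], [wx, wy, wz], claw], ...]. A call has 1 to 20 rows; each row is the pose to reach, as a shift and turn from the pose commanded when the call began; what a row does not reach only later rows make up. The controller multiplies each number of a shift by 10 cm and each number of a turn by 120 degrees. A row lasts 1/10 s, in which the tool goes at most 50 mm and 8.59 degrees, less where a joint would pass 70% of its speed; a pose out of reach is approached as far as the arm can. A call with a number of a shift or a turn outside -1 to 1 is refused whole. A call with a gripper value outside its range is refused whole. The fingers move at their own pace and stop on an object; the grip force is fixed at half the most. Time passes only in rows, so rows that repeat a pose let the fingers close. It gives the time, the measured TCP pose, the force, the opening and the grip force at its end, in the units of the state.
- read_state(): the state, without advancing time (a new reading comes with each control period).
- get_image(name): name is "side" or "top"; returns a dict with "frame" (420x560x3 uint8, red, green, blue), "range_z" (420x560 float32, mm along the optical axis (not along the pixel's ray), 0 where there is no reading), "fx", "fy", "cx", "cy" (pixels), "R" (3x3) and "t" (3): a world point X has camera coordinates R X + t. Camera axes: x right, y down, z forward; pixel columns grow to the right and rows downward; lengths in mm; the calibration is good to about 2 mm. A picture is of the moment at which its call begins.
- job_done(): hands the job in; it is judged then, once.
The state is a dict: "clock": time; "joints": joint angles; "joint_vel": joint speeds; "joint_efforts": joint torques, N m; "position": TCP position; "ee_rot": TCP orientation; "contact_force": force on the tool from outside, world axes, zero at the start; "wrist_torque": the same for the moment, N m; "gripper_width": finger opening in mm; "grasp_force": force on a finger pad.
Only numpy, scipy, OpenCV 4.12 (cv2) and the standard library are available. Lean on these libraries where they do the work, as an engineer would, in place of code of your own. Each camera call takes 0.05 s, during which the arm holds its last target. There are 200 camera calls.

## Working session

There is one attempt and no reset: what is moved stays moved. The work goes in short steps, Python scripts to look and compute and a shell command to move; the robot and the scene stay as the last step left them, time stands still between calls to the robot, and variables do not carry over. Pictures are saved under pics/ and viewed, at most 10 in all, crops included, and the job is handed in when it is done.

```bash
mkdir -p pics; python3 - <<'E'
from bench import *
import cv2,numpy as np
for n in("top","side"):
    d=get_image(n);np.savez(f"{n}0.npz",**d);cv2.imwrite(f"pics/{n}0.png",d["frame"][:,:,::-1]);print(n,d["fx"],d["cx"],d["cy"],d["R"],d["t"])
print(read_state())
E
```

```text
top 496.42823036292214 289.1209460571663 210.35339448768605 [[ 0.05305772 -0.99857681  0.00540606]
 [-0.97673166 -0.05302203 -0.20780745]
 [ 0.20779834  0.00574552 -0.97815481]] [ -27.61641785  562.40075081 1493.54364744]
side 417.469387292343 281.1419115737076 203.95798388701303 [[ 0.89823589 -0.43932551 -0.01285998]
 [-0.30564676 -0.60335804 -0.73657256]
 [ 0.31583595  0.66554652 -0.67623626]] [-536.79481332  223.09462956 1117.18118921]
{'clock': 0.1, 'joints': array([ 1.56161705e+00,  3.85461366e-01,  6.78788944e-03, -4.13364660e-04,
       -1.19397835e+00, -2.58579380e-01]), 'joint_vel': array([ 1.29478073e-03, -1.28554225e-03,  3.44944465e-03,  2.15722808e-03,
        5.91789260e-04,  3.68778021e-05]), 'joint_efforts': array([-1.88285471e-04, -3.93322170e+01,  1.88927311e+01,  4.19795886e+00,
       -2.64899005e-03,  4.01642538e-06]), 'position': array([165.22061365, 602.24481503, 230.35515411]), 'ee_rot': array([ 9.91040918e-01, -1.33555237e-01, -7.52283056e-05,  9.44440096e-04]), 'contact_force': array([-0.44448394, -0.08933999,  0.01014293]), 'wrist_torque': array([-0.02411829, -0.02264341,  0.00100705]), 'grasp_force': 0.0, 'gripper_width': 85.37898277649708}
```

View pics/top0.png

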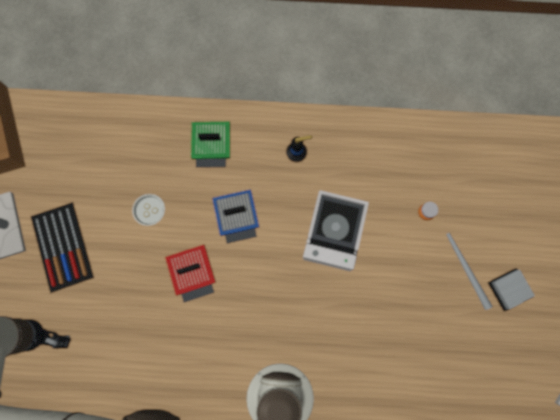

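View pics/side0.png

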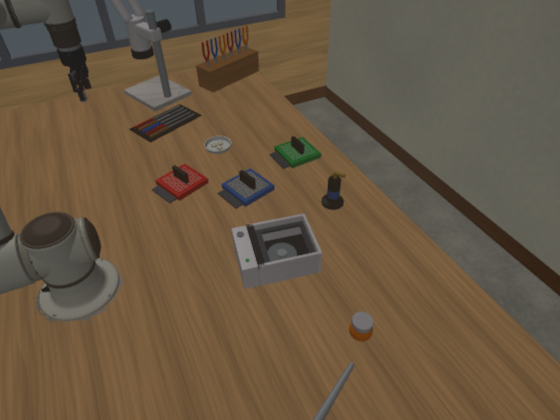

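The top view shows the blue panel at (236,213) with its tongue toward (240,236), and the extractor at (337,230) with its lip toward the robot. The torch is at (297,150), the tin at (429,210) and the dish at (149,210). The side view agrees, with the panel at (248,187) and the extractor at (277,250).

```bash
cat > h.py <<'E'
import cv2,numpy as np
def load(n): return dict(np.load(n+".npz"))
def ray(d,uv,z):
    uv=np.atleast_2d(uv).astype(float)
    c=np.c_[(uv[:,0]-d["cx"])/d["fx"],(uv[:,1]-d["cy"])/d["fy"],np.ones(len(uv))]
    w=c@d["R"]; o=-d["R"].T@d["t"]
    return o+w*((z-o[2])/w[:,2])[:,None]
def cloud(d):
    v,u=np.mgrid[:420,:560]; r=d["range_z"]
    c=np.stack([(u-d["cx"])/d["fx"]*r,(v-d["cy"])/d["fy"]*r,r],-1)
    return (c-d["t"])@d["R"]
def proj(d,X):
    c=np.atleast_2d(X)@d["R"].T+d["t"]; return c[:,:2]/c[:,2:]*d["fx"]+[d["cx"],d["cy"]]
def rect(P):
    (c,s,a)=cv2.minAreaRect(P[:,:2].astype(np.float32)); return np.round(c,1),np.round(s,1),round(a,1)
def big(m,near):
    n,l,st,ce=cv2.connectedComponentsWithStats(m.astype(np.uint8),connectivity=8)
    i=1+np.argmin([np.hypot(*(ce[k]-near))+ (1e4 if st[k,4]<60 else 0) for k in range(1,n)]); return l==i
E
python3 - <<'E'
from h import *
for n,nf,ne in(("top0",(236,213),(337,230)),("side0",(248,187),(277,250))):
    d=load(n);hsv=cv2.cvtColor(d["frame"],cv2.COLOR_RGB2HSV);C=cloud(d);Z=C[...,2];valid=d["range_z"]>0
    m=(abs(hsv[...,0].astype(int)-112)<12)&(hsv[...,1]>110)
    b=big(m,nf);v,u=np.nonzero(b);print(n,"blue n",b.sum(),"cloud z med",np.median(Z[b&valid]))
    print(" rect ray z20",rect(ray(d,np.c_[u,v],20)))
    vv,uu=np.mgrid[:420,:560]
    # handle: depth height
    near=np.hypot(uu-nf[0],vv-nf[1])<30
    hm=valid&near&(Z>50)&(Z<75);print(" handle",hm.sum(),rect(C[hm]) if hm.sum()>4 else "",Z[hm].mean())
    tm=valid&near&(Z>3)&(Z<12)&(hsv[...,2]<110);print(" tongue",tm.sum(),C[tm].mean(0))
    # extractor
    em=valid&(np.hypot(uu-ne[0],vv-ne[1])<75)&(Z>70)&(Z<92)
    em=big(em,ne);print(" extr",em.sum(),rect(C[em]),np.median(Z[em]))
    w=em|0;v,u=np.nonzero(w);print(" ext ray z80",rect(ray(d,np.c_[u,v],80)))
    np.save(n+"em.npy",em)
    lm=em&(hsv[...,2]<80);print(" lip dark",lm.sum(),rect(C[lm]) if lm.sum()>4 else "")
    for nm,p in(("torch",(297,150)if n=="top0" else(334,190)),("dish",(149,210)if n=="top0" else(218,145)),("tin",(429,210)if n=="top0" else(361,326))):
        print(nm,C[p[1],p[0]].round())
E
```

```text
top0 blue n 293 cloud z med 20.12455129286028
 rect ray z20 (array([554.7, 174.6]), array([124.3, 120.4]), 16.1)
 handle 109 (array([557.2, 174.2]), array([16. , 69.7]), 15.9) 60.094023668582324
 tongue 190 [484.53399318 154.51662784   7.06932599]
 extr 1482 (array([ 508.4, -144.8]), array([156.5, 216.1]), 79.0) 80.5642092030526
 ext ray z80 (array([ 507.7, -144.4]), array([156.1, 215.6]), 79.0)
 lip dark 238 (array([ 456.4, -133.2]), array([134.2,  17. ]), 78.9)
torch [757. -12.  76.]
dish [551. 455.   8.]
tin [ 590. -438.   49.]
side0 blue n 200 cloud z med 19.94368086964675
 rect ray z20 (array([555.8, 168.8]), array([124., 125.]), 16.3)
 handle 89 (array([558.7, 172.2]), array([17.5, 70.8]), 16.8) 58.39834017694636
 tongue 267 [507.9771569  144.25176151   6.22040571]
 extr 1747 (array([ 510.1, -144.2]), array([162.2, 214.5]), 79.1) 79.7659607446341
 ext ray z80 (array([ 508.9, -148.4]), array([165.6, 214.8]), 79.0)
 lip dark 320 (array([ 469., -167.]), array([108. , 194.6]), 30.0)
torch [767. -29.  68.]
dish [553. 456.   5.]
tin [ 582. -454.   50.]
```

Estimates:
- **Panel:** handle at about (557.5, 173.5), yaw +16°.
- **Extractor:** seat at about (526, -148, 60), yaw -11°. The lip position agrees with this, and so do the sizes.

I'll move above the handle now, a shift of (+392, -429) with a turn of -58.65° about z.

```bash
python3 -m jog '[[[0.26,-0.286,0],[0,0,-0.054],-1],[[0.52,-0.572,0],[0,0,-0.108],-1],[[0.784,-0.858,0],[0,0,-0.163],-1]]' 
python3 -m jog '[[[0.26,-0.286,0],[0,0,-0.054],-1],[[0.52,-0.572,0],[0,0,-0.108],-1],[[0.784,-0.858,0],[0,0,-0.163],-1]]' 
python3 -m jog '[[[0.26,-0.286,0],[0,0,-0.054],-1],[[0.52,-0.572,0],[0,0,-0.108],-1],[[0.784,-0.858,0],[0,0,-0.163],-1]]'
python3 -m jog '[[[0.26,-0.286,0],[0,0,0],-1],[[0.52,-0.572,0],[0,0,0],-1],[[0.784,-0.858,0],[0,0,0],-1]]'
python3 -m jog '[[[0.26,-0.286,0],[0,0,0],-1],[[0.52,-0.572,-0.3],[0,0,0],-1],[[0.784,-0.858,-0.6],[0,0,0],-1],[[0.784,-0.858,-0.9],[0,0,0],-1],[[0.784,-0.858,-0.9],[0,0,0],-1],[[0.784,-0.858,-0.9],[0,0,0],-1],[[0.784,-0.858,-0.9],[0,0,0],-1]]'
python3 - <<'E'
from bench import *
import cv2
from scipy.spatial.transform import Rotation as R
s=read_state();print(s["clock"],s["position"],R.from_quat(s["ee_rot"]).as_matrix().round(3))
d=get_image("side");cv2.imwrite("pics/s1.png",cv2.resize(d["frame"][100:270,150:370,::-1],None,fx=3,fy=3))
E
```

```text
clock: 0.4
position: [244.1, 515.7, 230.6]
ee_rot: [0.953, -0.302, 0.0, 0.001]
contact_force: [0.6, 0.2, -0.1]
gripper_width: 85.7
grasp_force: 0.0
clock: 0.7
position: [322.8, 429.6, 231.0]
ee_rot: [0.888, -0.46, -0.0, 0.0]
contact_force: [0.3, 0.6, 0.1]
gripper_width: 85.6
grasp_force: 0.0
clock: 1.0
position: [401.2, 343.8, 231.0]
ee_rot: [0.797, -0.604, -0.0, 0.0]
contact_force: [0.4, -0.0, -1.9]
gripper_width: 85.5
grasp_force: 0.0
clock: 1.3
position: [479.6, 258.1, 231.0]
ee_rot: [0.799, -0.602, -0.0, 0.0]
contact_force: [-0.1, 0.7, 0.7]
gripper_width: 85.3
grasp_force: 0.0
clock: 2.0
position: [558.1, 174.9, 143.3]
ee_rot: [0.799, -0.601, 0.001, -0.001]
contact_force: [-0.6, -0.5, -0.0]
gripper_width: 85.5
grasp_force: 0.0
2.0 [558.11420929 174.85112216 143.27373377] [[ 0.277 -0.961  0.003]
 [-0.961 -0.277  0.001]
 [-0.    -0.003 -1.   ]]
```

View pics/s1.png

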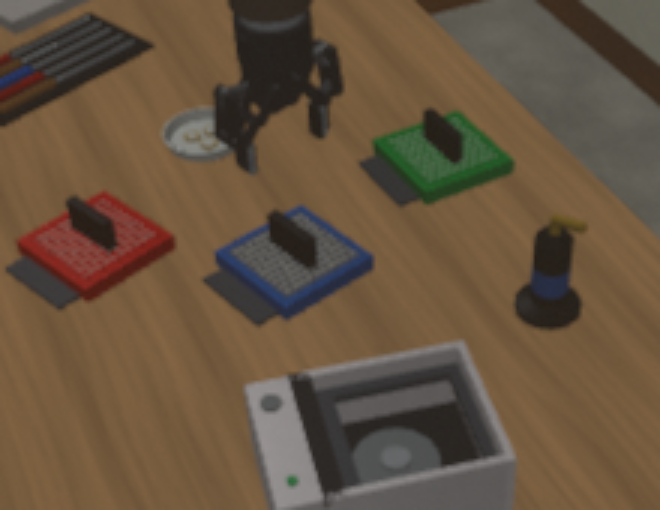

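The open fingers straddle the blue handle, with the gripper at about (280,140) and the handle at (290,240) in the crop. I'll go down and grip.

```bash
python3 -m jog '[[[0,0,-0.35],[0,0,0],-1],[[0,-0.01,-0.7],[0,0,0],-1],[[0,-0.01,-0.95],[0,0,0],-1],[[0,-0.01,-0.95],[0,0,0],-1]]'
python3 -m jog '[[[0,0,-0.1],[0,0,0],-1],[[0,0,-0.19],[0,0,0],-1],[[0,0,-0.19],[0,0,0],-1],[[0,0,-0.19],[0,0,0],1],[[0,0,-0.19],[0,0,0],1],[[0,0,-0.19],[0,0,0],1],[[0,0,-0.19],[0,0,0],1],[[0,0,-0.19],[0,0,0],1],[[0,0,-0.19],[0,0,0],1],[[0,0,-0.19],[0,0,0],1],[[0,0,-0.19],[0,0,0],1],[[0,0,-0.19],[0,0,0],1]]'
```

```text
clock: 2.45
position: [555.4, 172.5, 44.4]
ee_rot: [0.799, -0.602, -0.001, 0.002]
contact_force: [-0.5, -0.2, 0.3]
gripper_width: 85.4
grasp_force: 0.0
clock: 3.65
position: [558.1, 173.1, 27.8]
ee_rot: [0.799, -0.602, 0.0, -0.001]
contact_force: [1.6, 0.2, 4.3]
gripper_width: 13.1
grasp_force: 59.3
```

Gripped: opening 13.1 mm at 59 N. I'll lift, carry it over the extractor with a yaw of -27°, then tilt it 14°.

```bash
python3 -m jog '[[[0,0,0.1],[0,0,0],1],[[0,0,0.3],[0,0,0],1],[[0,0,0.6],[0,0,0],1],[[0,0,0.95],[0,0,0],1],[[0,0,0.95],[0,0,0],1]]'
python3 -m jog '[[[0,-0.2,0.2],[0,0,-0.03],1],[[0,-0.5,0.4],[0,0,-0.075],1],[[0,-0.9,0.6],[0,0,-0.112],1]]'
python3 -m jog '[[[0,-0.35,0],[0,0,-0.05],1],[[0,-0.7,0],[0,0,-0.09],1],[[0,-0.95,0],[0,0,-0.113],1]]'
python3 -m jog '[[[0,-0.3,0],[0,0,0],1],[[0,-0.6,0],[0,0,0],1],[[0,-0.9,0],[0,0,0],1]]'
python3 -m jog '[[[0,-0.2,0],[-0.005,-0.028,0],1],[[0,-0.4,0],[-0.01,-0.056,0],1],[[0,-0.52,0],[-0.016,-0.085,0],1],[[0,-0.52,0],[-0.0223,-0.1145,0],1],[[0,-0.52,0],[-0.0223,-0.1145,0],1],[[0,-0.52,0],[-0.0223,-0.1145,0],1],[[0,-0.52,0],[-0.0223,-0.1145,0],1]]'
python3 - <<'E'
from bench import *
from h import *
from scipy.spatial.transform import Rotation as R
s=read_state();print(s["clock"],s["position"],R.from_quat(s["ee_rot"]).as_matrix().round(3))
for n in("top","side"):
    d=get_image(n);np.savez(n+"1.npz",**d)
    cv2.imwrite(f"pics/{n}2.png",cv2.resize(d["frame"][130:310,180:400,::-1],None,fx=3,fy=3))
E
```

```text
clock: 4.15
position: [559.2, 173.7, 126.6]
ee_rot: [0.799, -0.602, 0.002, -0.003]
contact_force: [1.4, 0.8, -4.3]
gripper_width: 13.1
grasp_force: 59.1
clock: 4.45
position: [555.4, 82.4, 180.4]
ee_rot: [0.722, -0.692, -0.002, 0.002]
contact_force: [0.9, -0.4, -4.9]
gripper_width: 12.8
grasp_force: 59.1
clock: 4.75
position: [554.7, -14.3, 180.0]
ee_rot: [-0.634, 0.773, 0.002, -0.002]
contact_force: [-0.4, -0.3, -5.2]
gripper_width: 13.2
grasp_force: 59.1
clock: 5.05
position: [555.0, -103.2, 179.8]
ee_rot: [-0.636, 0.772, 0.002, -0.002]
contact_force: [-0.2, 0.7, -3.9]
gripper_width: 13.0
grasp_force: 59.1
clock: 5.75
position: [557.5, -154.0, 181.8]
ee_rot: [-0.631, 0.766, -0.093, 0.077]
contact_force: [0.0, -0.1, -5.1]
gripper_width: 13.4
grasp_force: 59.5
5.75 [ 557.54163358 -153.98845057  181.76788275] [[-0.191 -0.953  0.236]
 [-0.982  0.185 -0.046]
 [ 0.    -0.24  -0.971]]
```

View pics/side2.png

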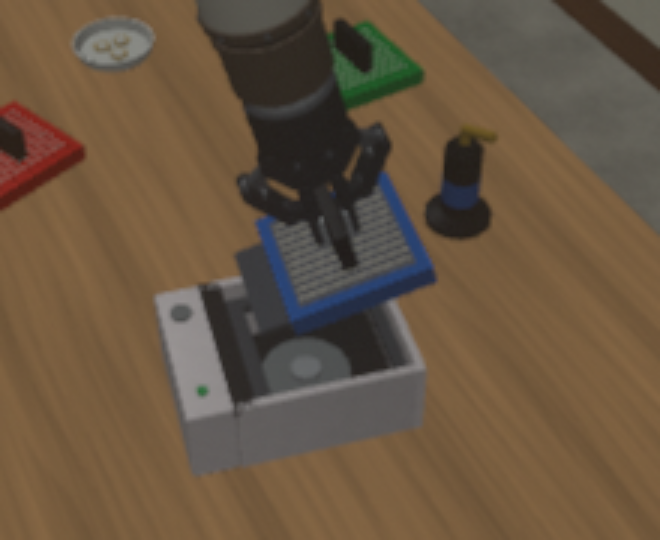

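View pics/top2.png

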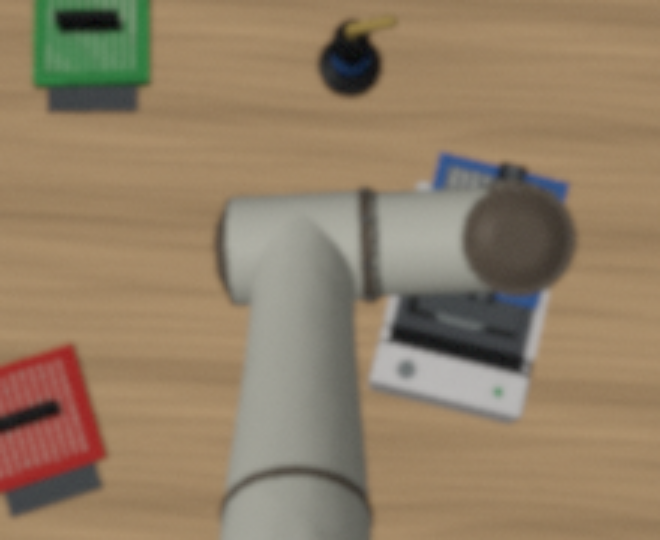

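The panel is tilted above the recess, tongue toward the lip. In the side crop its tongue corners are near (237,255) and (272,335), and its far blue corner is near (435,265). I'll check these against the pose predicted from the TCP.

```bash
python3 - <<'E'
from bench import *
from h import *
from scipy.spatial.transform import Rotation as R
s=read_state();T=R.from_quat(s["ee_rot"]).as_matrix();p=s["position"]
# panel axes: x=-? tool y, z=-tool z
px=T[:,1]*np.sign(T[0,1]); pz=-T[:,2]; py=np.cross(pz,px)
pt=lambda x,y,z:p+px*(x-14)+py*y+pz*(z-28)
P=np.array([pt(-77,50,0),pt(-77,-50,0),pt(-77,0,0),pt(77,-64,20),pt(77,64,20),pt(-49,-64,0),pt(-49,64,20)])
print("yaw",np.degrees(np.arctan2(px[1],px[0])),"tilt",np.degrees(np.arcsin(px[2])));print(P.round(1))
d=load("side1");print("side crop",((proj(d,P)-[180,130])*3).round())
d=load("top1");print("top crop",((proj(d,P)-[180,130])*3).round())
a=np.radians(-11);ex=np.array([np.cos(a),np.sin(a),0]);ey=np.array([-np.sin(a),np.cos(a),0]);o=np.array([526.2,-148,0])
for q in P[:3]: print("tip ext",((q-o)@ex).round(1),((q-o)@ey).round(1),q[2].round(1))
# measured tongue depth points
for n in("top1","side1"):
    d=load(n);C=cloud(d);L=np.stack([(C-o)@ex,(C-o)@ey,C[...,2]],-1)
    hsv=cv2.cvtColor(d["frame"],cv2.COLOR_RGB2HSV)
    m=(d["range_z"]>0)&(L[...,0]>-90)&(L[...,0]<0)&(abs(L[...,1])<75)&(L[...,2]>115)&(L[...,2]<165)
    b=m&(hsv[...,1]<90)&(hsv[...,2]<110)&(L[...,2]<145); q=L[b];print(n,b.sum(),"dark min/max",np.percentile(q,[2,50,98],axis=0).round(1))
    if len(q)>10:
        f=np.linalg.lstsq(np.c_[q[:,:2],np.ones(len(q))],q[:,2],rcond=None)[0];print(" plane dz/dx,dz/dy",f[:2].round(3),"z at tip x=-50.5",(f[2]-50.5*f[0]).round(1))
E
```

```text
yaw -11.009074371029161 tilt 13.946195986720692
[[ 487.4  -89.3  132.9]
 [ 468.3 -187.5  132.9]
 [ 477.8 -138.4  132.9]
 [ 607.6 -228.9  189.5]
 [ 632.  -103.2  189.5]
 [ 492.3 -206.4  139.7]
 [ 512.   -79.9  159.1]]
side crop [[235. 255.]
 [261. 335.]
 [247. 294.]
 [434. 266.]
 [386. 169.]
 [297. 335.]
 [254. 219.]]
top crop [[417. 306.]
 [516. 330.]
 [467. 318.]
 [571. 181.]
 [441. 149.]
 [537. 306.]
 [410. 276.]]
tip ext -49.3 50.2 132.9
tip ext -49.3 -49.8 132.9
tip ext -49.3 0.2 132.9
top1 225 dark min/max [[-51.7 -47.1 133.4]
 [-42.5  -3.1 141. ]
 [-28.5  47.4 144.7]]
 plane dz/dx,dz/dy [0.208 0.001] z at tip x=-50.5 138.8
side1 274 dark min/max [[-50.  -48.8 136.1]
 [-38.   -3.9 141.2]
 [-25.7  49.8 144.5]]
 plane dz/dx,dz/dy [0.207 0.003] z at tip x=-50.5 138.3
```

The prediction matches both views: tongue tip at x≈-50, y≈0, underside z≈133 in the extractor frame. I'll lower it about 69 mm.

```bash
python3 -m jog '[[[0,0,-0.25],[0,0,0],1],[[0,0,-0.45],[0,0,0],1],[[0,0,-0.6],[0,0,0],1],[[0,0,-0.66],[0,0,0],1],[[0,0,-0.69],[0,0,0],1],[[0,0,-0.69],[0,0,0],1],[[0,0,-0.69],[0,0,0],1],[[0,0,-0.69],[0,0,0],1]]'
```

```text
clock: 6.65
position: [558.0, -154.3, 114.3]
ee_rot: [-0.631, 0.766, -0.095, 0.078]
contact_force: [0.1, -0.1, -4.4]
gripper_width: 13.3
grasp_force: 59.4
```

```bash
python3 - <<'E'
from bench import *
from h import *
a=np.radians(-11);ex=np.array([np.cos(a),np.sin(a),0]);ey=np.array([-np.sin(a),np.cos(a),0]);o=np.array([526.2,-148,0])
for n in("top","side"):
    d=get_image(n);np.savez(n+"2.npz",**d);C=cloud(d);L=np.stack([(C-o)@ex,(C-o)@ey,C[...,2]],-1)
    ok=(d["range_z"]>0)&(abs(L[...,1])<62)
    lip=ok&(abs(L[...,0]+70)<20)&(abs(L[...,2]-80)<4)&(d["frame"].max(-1)<70);q=L[lip];print(n,"lip",len(q),np.percentile(q,[2,50,98],axis=0).round(1))
    t=ok&(L[...,0]>-58)&(L[...,0]<-28)&(L[...,2]>62)&(L[...,2]<77)&(abs(L[...,1])<45)
    q=L[t];print(" tongue",len(q))
    if len(q)>10:
        f=np.linalg.lstsq(np.c_[q[:,:2],np.ones(len(q))],q[:,2],rcond=None)[0];print(" slope",f[:2].round(3),"z@-50",(f[2]-50*f[0]).round(1),"x range",np.percentile(q[:,0],[2,98]))
print(read_state()["contact_force"],read_state()["position"])
cv2.imwrite("pics/side3.png",cv2.resize(d["frame"][170:290,210:350,::-1],None,fx=5,fy=5))
E
```

```text
top lip 159 [[-78.7 -59.9  76.4]
 [-71.6  -2.1  79.8]
 [-63.3  58.5  83.6]]
 tongue 180
 slope [0.357 0.013] z@-50 69.2 x range [-56.59851055 -30.05185372]
side lip 256 [[-81.4 -60.   77.1]
 [-71.6  -3.5  80.2]
 [-61.9  59.5  83.2]]
 tongue 224
 slope [ 0.332 -0.   ] z@-50 68.7 x range [-54.80262347 -28.53430437]
[ 0.23643251 -0.07459187 -3.60237627] [ 557.69715056 -154.2971842   114.03822446]
```

View pics/side3.png

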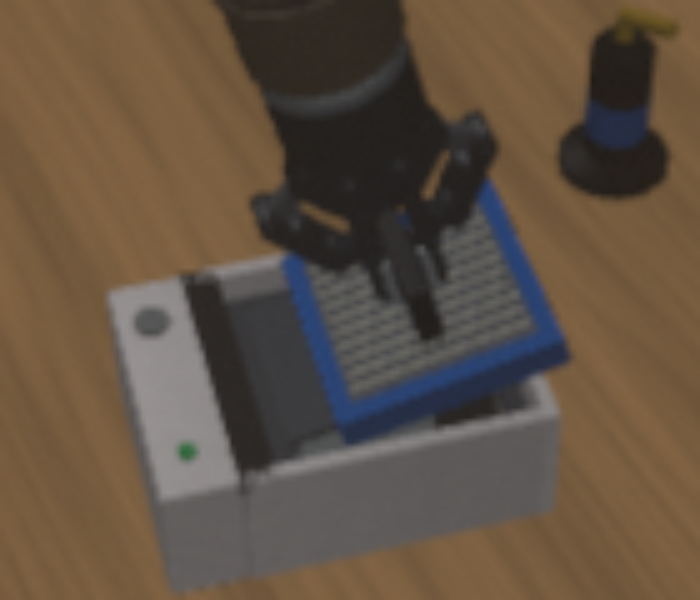

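The tongue is down in the recess just in front of the lip, lip edge at crop x≈250 and tongue from 225 to 320. It is clear of the walls and centred. I'll lower another 3.5 mm, then slide 27 mm under the lip.

```bash
python3 -m jog '[[[0,0,-0.015],[0,0,0],1],[[0,0,-0.025],[0,0,0],1],[[0,0,-0.035],[0,0,0],1],[[0,0,-0.035],[0,0,0],1],[[0,0,-0.035],[0,0,0],1]]'
python3 -m jog '[[[-0.03,0.006,0],[0,0,0],1],[[-0.07,0.014,0],[0,0,0],1],[[-0.11,0.021,0],[0,0,0],1],[[-0.15,0.029,0],[0,0,0],1],[[-0.15,0.029,0],[0,0,0],1],[[-0.15,0.029,0],[0,0,0],1]]'
```

```text
clock: 7.25
position: [557.4, -154.3, 109.7]
ee_rot: [-0.631, 0.766, -0.094, 0.077]
contact_force: [0.3, -0.3, -4.2]
gripper_width: 13.0
grasp_force: 59.4
clock: 7.85
position: [542.4, -151.4, 110.0]
ee_rot: [-0.631, 0.766, -0.094, 0.078]
contact_force: [1.6, 0.5, -3.4]
gripper_width: 13.0
grasp_force: 59.5
```

```bash
python3 -m jog '[[[-0.03,0.006,0],[0,0,0],1],[[-0.06,0.012,0],[0,0,0],1],[[-0.09,0.017,0],[0,0,0],1],[[-0.115,0.022,0],[0,0,0],1],[[-0.115,0.022,0],[0,0,0],1],[[-0.115,0.022,0],[0,0,0],1]]'
python3 - <<'E'
from bench import *
from h import *
from scipy.spatial.transform import Rotation as R
s=read_state();T=R.from_quat(s["ee_rot"]).as_matrix();p=s["position"]
a=np.radians(-11);ex=np.array([np.cos(a),np.sin(a),0]);o=np.array([526.2,-148,0])
px=-T[:,1] if T[0,1]<0 else T[:,1];pz=-T[:,2];t=p-91*px-28*pz
print("tip x",(t-o)@ex,"z",t[2],"tilt",np.degrees(np.arcsin(px[2])),s["wrist_torque"])
d=get_image("side");cv2.imwrite("pics/side4.png",cv2.resize(d["frame"][170:290,210:350,::-1],None,fx=5,fy=5))
E
```

```text
clock: 8.45
position: [530.9, -149.2, 109.9]
ee_rot: [-0.631, 0.766, -0.094, 0.078]
contact_force: [-0.0, 0.2, -4.2]
gripper_width: 13.4
grasp_force: 59.5
tip x -76.67330497934094 z 60.70935781174088 tilt 14.013259679478601 [0.15169989 0.79538925 0.00373656]
```

View pics/side4.png

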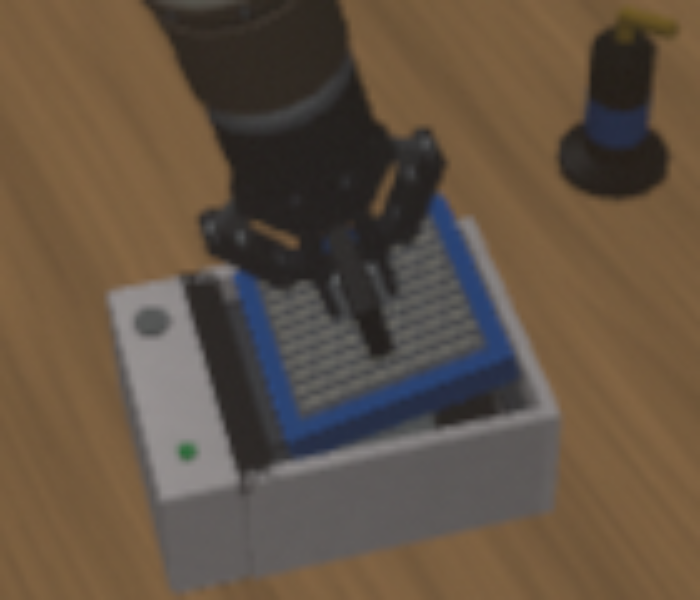

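The tongue is now under the lip: the blue frame starts just behind the black lip at crop (245-290), and the tip is at x≈-76.7, z≈60.7. Next I lower the far edge, pivoting about the tip.

```bash
python3 -m jog '[[[0.014,-0.003,-0.025],[0.0028,0.0143,0],1],[[0.028,-0.005,-0.051],[0.0056,0.0286,0],1],[[0.041,-0.008,-0.077],[0.0084,0.043,0],1],[[0.053,-0.01,-0.103],[0.0111,0.0573,0],1],[[0.064,-0.012,-0.130],[0.0139,0.0716,0],1],[[0.075,-0.0145,-0.157],[0.0167,0.0859,0],1],[[0.075,-0.0145,-0.157],[0.0167,0.0859,0],1],[[0.075,-0.0145,-0.157],[0.0167,0.0859,0],1]]'
```

```text
clock: 9.3
position: [538.5, -150.7, 93.9]
ee_rot: [-0.636, 0.771, -0.024, 0.02]
contact_force: [-0.6, 0.4, -3.4]
gripper_width: 13.3
grasp_force: 59.5
```

```bash
python3 -m jog '[[[0.003,-0.001,-0.008],[0.0008,0.0041,0],1],[[0.006,-0.001,-0.016],[0.0016,0.0082,0],1],[[0.009,-0.002,-0.024],[0.0024,0.0123,0],1],[[0.012,-0.002,-0.032],[0.0032,0.0164,0],1],[[0.015,-0.003,-0.04],[0.004,0.0204,0],1],[[0.017,-0.003,-0.048],[0.0048,0.0245,0],1],[[0.019,-0.0035,-0.055],[0.0056,0.0286,0],1],[[0.019,-0.0035,-0.055],[0.0056,0.0286,0],1],[[0.019,-0.0035,-0.055],[0.0056,0.0286,0],1]]'
```

```text
clock: 10.2
position: [540.3, -151.0, 88.5]
ee_rot: [-0.636, 0.772, 0.0, -0.0]
contact_force: [1.0, 0.3, -4.7]
gripper_width: 13.2
grasp_force: 59.5
```

It is flat but still carries its full weight, about half a millimetre up. I'll ease it down to contact.

```bash
python3 -m jog '[[[0,0,-0.003],[0,0,0],1],[[0,0,-0.006],[0,0,0],1],[[0,0,-0.008],[0,0,0],1],[[0,0,-0.008],[0,0,0],1],[[0,0,-0.008],[0,0,0],1]]'
python3 -m jog '[[[0,0,-0.002],[0,0,0],1],[[0,0,-0.004],[0,0,0],1],[[0,0,-0.004],[0,0,0],1],[[0,0,-0.004],[0,0,0],1]]'
```

```text
clock: 10.7
position: [540.2, -151.0, 87.9]
ee_rot: [-0.636, 0.772, 0.0, -0.0]
contact_force: [-1.5, 0.2, -3.5]
gripper_width: 13.2
grasp_force: 59.7
clock: 11.1
position: [540.2, -151.0, 87.9]
ee_rot: [-0.636, 0.772, -0.0, -0.0]
contact_force: [-2.5, 0.9, 1.6]
gripper_width: 13.0
grasp_force: 60.2
```

```bash
python3 -m jog '[[[0,0,-0.003],[0,0,0],1],[[0,0,-0.006],[0,0,0],1],[[0,0,-0.006],[0,0,0],1],[[0,0,-0.006],[0,0,0],1]]'
python3 - <<'E'
from bench import *
from h import *
print(read_state()["wrist_torque"])
a=np.radians(-11);ex=np.array([np.cos(a),np.sin(a),0]);ey=np.array([-np.sin(a),np.cos(a),0]);o=np.array([526.2,-148,0])
for n in("top","side"):
    d=get_image(n);C=cloud(d);L=np.stack([(C-o)@ex,(C-o)@ey,C[...,2]],-1);hsv=cv2.cvtColor(d["frame"],cv2.COLOR_RGB2HSV)
    b=(d["range_z"]>0)&(abs(hsv[...,0].astype(int)-112)<12)&(hsv[...,1]>110)&(abs(L[...,0])<100)&(abs(L[...,1])<90)&(L[...,2]<100);q=L[b]
    f=np.linalg.lstsq(np.c_[q[:,:2],np.ones(len(q))],q[:,2],rcond=None)[0]
    print(n,len(q),np.percentile(q,[2,50,98],axis=0).round(1),"slopes",f[:2].round(3),"z0",f[2].round(1))
E
```

```text
clock: 11.5
position: [540.2, -151.0, 87.8]
ee_rot: [-0.636, 0.772, -0.0, -0.0]
contact_force: [-3.8, 2.9, 6.2]
gripper_width: 13.1
grasp_force: 61.1
[ 0.61106261  1.15957914 -0.03600204]
top 296 [[-50.4 -60.7  62.3]
 [-41.   -5.6  80.4]
 [ 33.8  64.4  86.7]] slopes [ 0.006 -0.009] z0 79.8
side 402 [[-48.5 -63.9  71.3]
 [-13.1 -39.9  80. ]
 [ 73.4  58.3  83.5]] slopes [0.01  0.002] z0 79.5
```

The panel lies flat at z≈80, flush, with x from -49 to 73+. I'll release it and retreat.

```bash
python3 -m jog '[[[0,0,0.01],[0,0,0],0.7],[[0,0,0.01],[0,0,0],0.4],[[0,0,0.01],[0,0,0],0],[[0,0,0.01],[0,0,0],0],[[0,0,0.01],[0,0,0],0],[[0,0,0.01],[0,0,0],0],[[0,0,0.1],[0,0,0],0],[[0,0,0.3],[0,0,0],0],[[0,0,0.6],[0,0,0],0],[[0,0,1],[0,0,0],0]]'
python3 -m jog '[[[-0.3,0.3,0.3],[0,0,0],0],[[-0.6,0.6,0.4],[0,0,0],0],[[-0.9,0.9,0.5],[0,0,0],0]]'
python3 -m jog '[[[-0.1,0.3,0],[0,0,0],0],[[-0.2,0.6,0],[0,0,0],0],[[-0.3,0.9,0],[0,0,0],0],[[-0.3,0.9,0],[0,0,0],0],[[-0.3,0.9,0],[0,0,0],0]]'
python3 - <<'E'
from bench import *
from h import *
a=np.radians(-11);ex=np.array([np.cos(a),np.sin(a),0]);ey=np.array([-np.sin(a),np.cos(a),0]);o=np.array([526.2,-148,0])
ims=[]
for n in("top","side"):
    d=get_image(n);C=cloud(d);L=np.stack([(C-o)@ex,(C-o)@ey,C[...,2]],-1);hsv=cv2.cvtColor(d["frame"],cv2.COLOR_RGB2HSV)
    b=(d["range_z"]>0)&(abs(hsv[...,0].astype(int)-112)<12)&(hsv[...,1]>110)&(abs(L[...,0])<100)&(abs(L[...,1])<90)&(L[...,2]<100);q=L[b]
    f=np.linalg.lstsq(np.c_[q[:,:2],np.ones(len(q))],q[:,2],rcond=None)[0]
    print(n,len(q),np.percentile(q,[2,50,98],axis=0).round(1),"slopes",f[:2].round(3),"z0",f[2].round(1),rect(q))
    ims.append(cv2.resize(d["frame"][120:320,200:400,::-1],None,fx=2,fy=2))
cv2.imwrite("pics/end.png",np.hstack(ims))
E
```

```text
clock: 12.6
position: [539.2, -150.9, 187.0]
ee_rot: [-0.636, 0.772, 0.001, -0.001]
contact_force: [1.1, 0.4, 0.3]
gripper_width: 42.7
grasp_force: 0.0
clock: 12.9
position: [449.5, -60.3, 238.5]
ee_rot: [-0.636, 0.772, -0.001, 0.001]
contact_force: [0.8, 0.5, 0.1]
gripper_width: 42.7
grasp_force: 0.0
clock: 13.4
position: [420.3, 29.5, 237.6]
ee_rot: [-0.637, 0.771, -0.0, 0.001]
contact_force: [0.5, -0.1, 0.1]
gripper_width: 42.2
grasp_force: 0.0
top 451 [[-50.  -60.8  63.3]
 [ -7.2   4.5  80.3]
 [ 72.9  64.5  87.2]] slopes [ 0.004 -0.011] z0 79.7 (array([12.3,  1.7]), array([127.1, 125.7]), 89.9)
side 424 [[-48.5 -64.1  72.3]
 [ -3.3 -31.2  79.8]
 [ 73.6  60.4  83.2]] slopes [0.006 0.002] z0 79.7 (array([12.8, -2.2]), array([123.2, 127. ]), 0.1)
```

View pics/end.png

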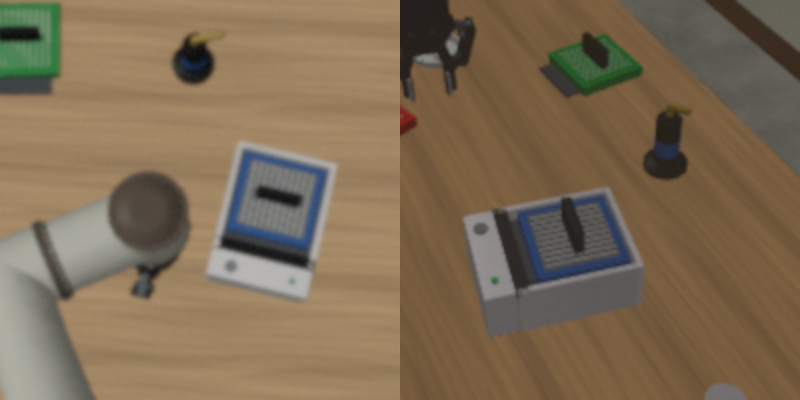

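The blue panel lies flush and square in the recess in both views. The torch is where it was and the arm is clear.

```bash
python3 -c "from bench import job_done;print(job_done())"
```

```text
the job is handed in; nothing more can be done
None
```

The blue filter panel is hooked under the lip, lying flat and flush in the extractor recess and released; the torch, tin and dish were never touched, and I handed the job in at about 13.5 s.

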